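# Storeroom: fetch the yellow tin from behind the blue canister

### The arm

A 7-joint arm with a two-finger parallel gripper is mounted at the origin on the work surface. World frame = base frame: x ahead of the robot, y to its left, z up, the work surface at z = 0. Lengths are in m, angles in degrees, forces in N, time in s.
With the tool pointing down it reaches from about 0.425 to 0.875 m from the base axis. Payload 4.7 kg.
Tool frame: the origin (TCP) lies at the very end of the fingers, on their centre line; the grasp point (between the pads) lies 19 mm behind it; z points along the fingers, y is the direction in which the jaws open and shut (so a half turn about z gives the same grasp; the last joint's range is limited). The gripper opens to 87 mm and grips with 3 to 60 N. Pads are 19 mm wide; open, the fingers measure 117 mm over their backs; the gripper's body (75 mm by 190 mm) begins 51 mm behind the grasp point.
Start: joints at [-63.421, 18.392, -4.016, 83.108, 1.295, 78.541, -3.26], TCP at [0.283, 0.585, 0.223] pointing down, gripper open.
Joint ranges: [-163.93, 163.93], [-17.29, 119.83], [-79.2, 71.16], [3.27, 140.29], [-89.18, 269.18], [5.43, 117.66], [-154.24, 154.24]. Speed limits (degrees/s): [147.25, 147.25, 180, 180, 180, 180, 180].

### API

Orientations are given as [roll, pitch, yaw] about the fixed x, y, z axes, in that order (R = Rz(yaw) Ry(pitch) Rx(roll)).
In Python, from cell import sensors, imaging, ticket gives the robot as it stands.
- The arm moves only by the tool carry_out, never from a script. Its argument "plan" is a list of rows, each an object of numbers: "fingers": the closure, from -1 (fully open) to 1 (shut); "dx", "dy", "dz": the shift along the tool's x, y, z normalised to -1 to 1, where 1 is 0.03 m; "rx", "ry", "rz": the turn, a rotation vector about the tool's x, y, z normalised to -1 to 1, where 1 is 10 degrees. A call has 1 to 12 rows; each row shifts and turns the commanded pose from where the row before left it, along the tool's axes as they then stand; what a row does not reach is not made up. A row lasts 1/8 s, in which the tool goes at most 62.5 mm and 10.7 degrees, less where a joint would pass 70% of its speed; a pose out of reach is approached as far as the arm can. A call with a number of a shift or a turn outside -1 to 1 is refused whole. A call with a gripper value outside its range is refused whole. The fingers move at their own pace and stop on an object; "force" is the grip in N (left out, the last holds). Time passes only in rows, so rows that do not move let the fingers close. It gives the time, the measured TCP pose, the force and the opening at its end, in the units of the state.
- sensors.get_obs(): the state, without advancing time (a new reading comes with each control period).
- imaging.read_camera(name): name is "scene" or "top" or "wrist"; returns a dict with "color" (384x512x3 uint8, red, green, blue), "mtx" (3x3 intrinsics, pixels), "extrinsics" (4x4, takes a point from world to camera coordinates); the wrist camera has in their place "tool_from_camera" (4x4, takes a point from camera to tool coordinates, whose origin is the TCP and whose axes are the flange's). Camera axes: x right, y down, z forward; pixel columns grow to the right and rows downward; lengths in m; the calibration is good to about 2 mm. The wrist camera is an equidistant fisheye: a pixel r from the principal point sees the ray r / f radians off the axis. A picture is of the moment at which its call begins: read the wrist's pose just before it. There is no depth.
- ticket.sign_off(): hands the job in, once; it reports no verdict.
The state is a dict: "time_s": time; "qpos": joint angles; "joint_velocities": joint speeds; "effort": joint torques, N m; "tool_pos": TCP position; "tool_rot": TCP orientation; "force": force on the tool from outside, world axes, zero at the start; "wrist_torque": the same for the moment, N m; "grip_width": finger opening in m.
Only numpy, scipy, OpenCV 4.12 (cv2) and the standard library are available. Lean on these libraries where they do the work, as an engineer would, in place of code of your own. Each camera call takes 0.05 s, during which the arm holds its last target.

### The job

The round yellow tin is wanted, but the tall blue canister stands in front of it on the stock board. Stand the blue canister on the black rubber mat, take the yellow tin out and stand it in the grey tray while the canister waits on the mat, then put the blue canister back on the white pad where it stood. Keep both upright and set them down gently: do not tip, drop or throw them.

Things in the scene. Friction and masses are not known exactly. Their poses are not given: they have to be found in the camera images.
- canister: Blue canister, paper band, white flat lid: 60 mm diameter, 140 mm high, 0.4 kg. Origin: centre of underside, z up. Starts centred on the round white pad (76 mm, flush) at the robot's end of one of 3 lanes of a fixed, slightly turned stock board, top face 12 mm above the table, lanes 130 mm apart, dividers 12 mm and far lip 24 mm above its face. Other lanes: red and grey canisters, same size.
- tin: Round yellow tin, small steel disc on top: 52 mm diameter, 70 mm high, 0.25 kg. Origin: centre of underside, z up. Starts on the stock board directly behind the blue canister, 65 mm beyond it (centre to centre) along the lane, so canister-to-tin is the lane's direction. Behind the other canisters stand a green tin and a yellow square carton: not wanted.
- tray: Fixed grey open tray, 200 mm along its own x, 160 mm along its own y, 25 mm high, walls and floor 5 mm thick, empty. Origin at the centre of its underside, on the table, to the left or right of the stock board.
- mat: Fixed black square rubber mat, 150 mm by 150 mm, 4 mm thick, flat on the table on the other side of the stock board from the tray, empty. Origin at the centre of its underside.
Not all that is in view belongs to the job. Leave any purple look-alike of the tin alone.

How it is judged:
By the outcome, as a careful person would: the job done as asked, in the order asked, and still so for the second after the job is handed in, with the robot touching nothing.
It also fails if it takes over 72 s, if anything falls off the work surface, if the arm or the gripper's body presses on something with over 40 N, if the wrist force passes 120 N, or if a joint passes its speed limit or range.

## Working session

There is one attempt and no reset: what is moved stays moved. The work goes in short steps, Python scripts to look and compute and a tool call to move; the robot and the scene stay as the last step left them, time stands still between calls to the robot, and variables do not carry over. Pictures are saved under pics/ and viewed, and the job is handed in when it is done.

Besides the shell and the picture viewer there is one more tool, called after "Call:" as name(argument=value, ...), one argument or row to a line, values as JSON. carry_out: Moves the arm, as the interface text tells. Scaled input: -1 to 1 covers 0.03 m each way for a shift and 10 degrees each way for a turn. Its arguments: {"type":"object","properties":{"plan":{"type":"array"},"force":{"type":"number"}},"required":["plan"]}

```bash
ls; mkdir -p pics
python3 - <<'E'
from cell import sensors, imaging, ticket
import cv2
print(sensors.get_obs())
for n in ["scene","top","wrist"]:
    c=imaging.read_camera(n)
    cv2.imwrite(f"pics/{n}0.png",c["color"][:,:,::-1])
    print(n,{k:v for k,v in c.items() if k!="color"})
E
```

```text
pics
{'time_s': 0.0, 'qpos': array([-63.41983017,  18.43712497,  -4.01648935,  83.17406663,
         1.29547574,  78.54115722,  -3.26191332]), 'joint_velocities': array([ 2.96671311e-02,  6.23988331e-02, -5.66140454e-02,  2.65392868e-05,
       -4.96151217e-02,  9.04525185e-03, -2.00075558e-02]), 'effort': array([-2.78246225e-04, -4.91281772e+01, -4.03993204e-01, -3.12524021e+01,
       -6.38613151e-02,  4.40274342e-02,  1.85097238e-04]), 'tool_pos': array([0.28241776, 0.58483033, 0.2214909 ]), 'tool_rot': array([-1.79892925e+02,  5.93395689e-03,  1.54228657e+02]), 'force': array([ 0.05305534, -0.66625666,  0.11567516]), 'wrist_torque': array([ 0.02126517, -0.01307872, -0.05356235]), 'grip_width': 0.08721659458388274}
scene {'mtx': array([[408.12412604,   0.        , 260.0266645 ],
       [  0.        , 408.12412604, 190.420818  ],
       [  0.        ,   0.        ,   1.        ]]), 'extrinsics': array([[-0.64152685,  0.76693588,  0.01589498,  0.33601902],
       [ 0.58208907,  0.50019262, -0.64107695, -0.30494552],
       [-0.49961547, -0.40201579, -0.76731199,  1.28725   ],
      
[... 314 characters left out ...]
8807, -0.00840882, -0.13068663,  0.52761481],
       [ 0.13062299,  0.00771954, -0.99140206,  0.99538761],
       [ 0.        ,  0.        ,  0.        ,  1.        ]])}
wrist {'mtx': array([[297.31863964,   0.        , 251.94899599],
       [  0.        , 297.31863964, 191.90396778],
       [  0.        ,   0.        ,   1.        ]]), 'tool_from_camera': array([[-1.20318486e-03, -9.53321849e-01, -3.01953647e-01,
         8.47654650e-02],
       [ 9.99999276e-01, -1.14111299e-03, -3.81966059e-04,
         1.99786573e-04],
       [ 1.95733609e-05, -3.01953888e-01,  9.53322532e-01,
        -1.62279651e-01],
       [ 0.00000000e+00,  0.00000000e+00,  0.00000000e+00,
         1.00000000e+00]])}
```

View pics/scene0.png

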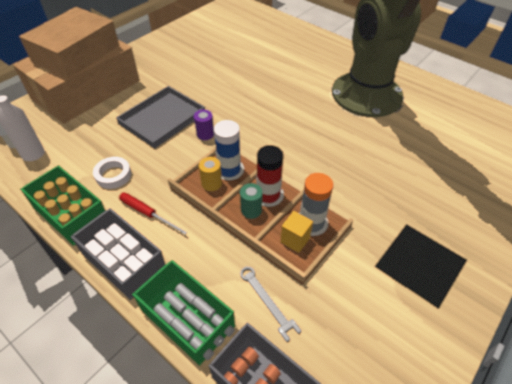

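View pics/top0.png

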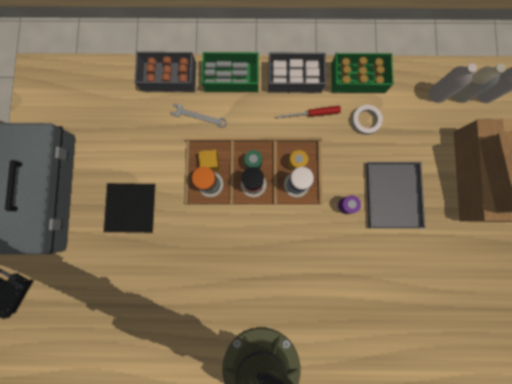

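View pics/wrist0.png

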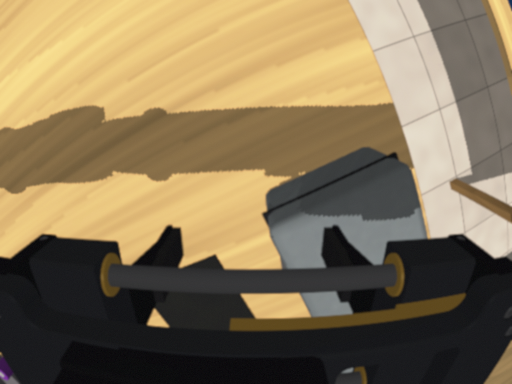

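The top view shows the blue canister with its white lid at about (300,180). The yellow tin is behind it at (299,158), the tray is at (395,195) and the mat is at (130,208). The purple look-alike stands at (349,204), between the board and the tray. Next I'll measure these.

```bash
cat > h.py <<'E'
import numpy as np,cv2
from cell import sensors, imaging, ticket
from scipy.spatial.transform import Rotation as R
def ray(c,uv):
    K=c["mtx"];E=c["extrinsics"];Rm=E[:3,:3]
    U,_,Vt=np.linalg.svd(Rm);Rm=U@Vt
    o=-Rm.T@E[:3,3];d=Rm.T@np.linalg.solve(K,[uv[0],uv[1],1.]);return o,d
def onz(c,uv,z):
    o,d=ray(c,uv);return o+d*(z-o[2])/d[2]
def proj(c,p):
    E=c["extrinsics"];q=c["mtx"]@(E[:3,:3]@np.asarray(p)+E[:3,3]);return q[:2]/q[2]
def blobs(mask,amin=20):
    n,l,s,ce=cv2.connectedComponentsWithStats(mask.astype(np.uint8))
    return [(s[i].tolist(),ce[i].round(2).tolist()) for i in range(1,n) if s[i][4]>=amin]
E
python3 - <<'E'
from h import *
for n in ["top","scene"]:
    c=imaging.read_camera(n);im=c["color"];hsv=cv2.cvtColor(im,cv2.COLOR_RGB2HSV)
    if n=="top":
        cv2.imwrite("pics/top_zoom.png",cv2.resize(im[125:245,90:440,::-1],None,fx=2.28,fy=2.28,interpolation=cv2.INTER_CUBIC))
    else: cv2.imwrite("pics/scene_zoom.png",cv2.resize(im[80:280,110:350,::-1],None,fx=3,fy=3,interpolation=cv2.INTER_CUBIC))
E
```

```text
(no output)
```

View pics/top_zoom.png

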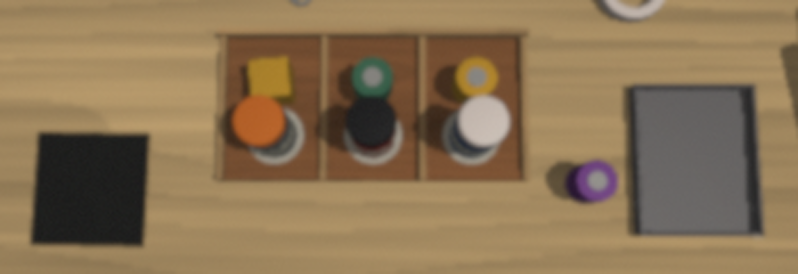

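View pics/scene_zoom.png

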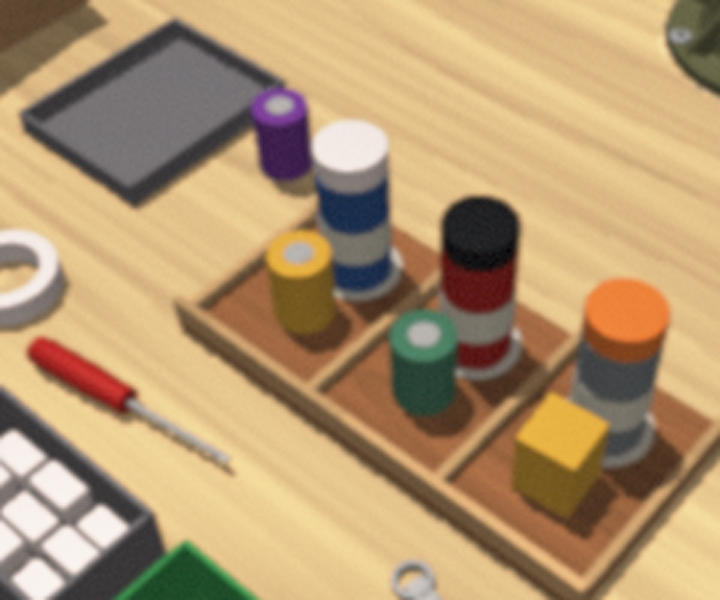

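The zooms show the board turned only slightly. The white lid is at zoom (485,122) and the steel disc of the tin at (477,76). The purple tin stands left of the tray at (595,181).

Run:
```python
from h import *
t=imaging.read_camera("top");s=imaging.read_camera("scene")
def hs(c): return cv2.cvtColor(c["color"],cv2.COLOR_RGB2HSV)
def win(m,x0,y0,x1,y1):
    w=np.zeros_like(m);w[y0:y1,x0:x1]=m[y0:y1,x0:x1];return w
ht=hs(t).astype(int);H,S,V=ht[...,0],ht[...,1],ht[...,2]
print("lid pix",ht[178,303],"pad",ht[190,290],"tin",ht[165,299] ,ht[154,299],"disc",ht[158,299],"wood",ht[210,340],"board",ht[150,312],"tray",ht[200,395],"mat",ht[208,130],"purple",ht[208,345])
for nm,c,w in [("top",t,(280,150,325,205)),("scene",s,(200,110,260,190))]:
    h=hs(c).astype(int)
    for th in(185,205,220):
        print(nm,"white",th,blobs(win((h[...,1]<45)&(h[...,2]>th),*w)))
for nm,c,w in [("top",t,(285,145,315,170)),("scene",s,(190,145,230,200))]:
    h=hs(c).astype(int); print(nm,"tin yellow",blobs(win((h[...,1]>150)&(h[...,0]>=17)&(h[...,0]<32)&(h[...,2]>90),*w)))
    print(nm,"disc",blobs(win((h[...,1]<70)&(h[...,2]>100),*w),8))
    print(nm,"purple",blobs((h[...,0]>125)&(h[...,0]<160)&(h[...,1]>100)))
m=win((V<60),95,170,165,240);print("mat",blobs(m))
cn=max(cv2.findContours(m.astype(np.uint8),0,2)[0],key=cv2.contourArea)
b=cv2.boxPoints(cv2.minAreaRect(cn));print([onz(t,p,.004).round(4).tolist() for p in b], onz(t,blobs(m)[0][1],.004))
m=win((S<60)&(V<140),360,155,430,235);print("tray",blobs(m))
cn=max(cv2.findContours(m.astype(np.uint8),0,2)[0],key=cv2.contourArea)
b=cv2.boxPoints(cv2.minAreaRect(cn));P=[onz(t,p,.025) for p in b];print(np.round(P,4).tolist(),np.mean(P,0))
```

```text
lid pix [ 12  28 199] pad [105   8  61] tin [ 20 171 176] [ 18 111 159] disc [ 21  13 136] wood [158  70  55] board [ 13 148 117] tray [  8  10 105] mat [30  9 29] purple [141 120 119]
top white 185 [([293, 168, 20, 20, 302], [302.27, 177.65])]
top white 205 []
top white 220 []
scene white 185 [([214, 120, 25, 17, 341], [226.13, 128.21])]
scene white 205 [([214, 120, 25, 17, 331], [226.03, 128.04])]
scene white 220 [([215, 120, 24, 17, 321], [226.19, 127.9])]
top tin yellow [([289, 150, 20, 18, 192], [298.29, 158.04])]
top disc [([295, 155, 8, 7, 43], [298.72, 158.07]), ([294, 167, 16, 3, 37], [301.78, 168.24])]
top purple [([339, 197, 21, 16, 161], [347.69, 204.73])]
scene tin yellow [([198, 156, 24, 36, 565], [210.05, 174.62])]
scene disc [([215, 151, 15, 17, 101], [223.62, 161.3]), ([205, 161, 9, 7, 47], [209.02, 163.87]), ([221, 176, 9, 4, 18], [225.06, 177.89])]
scene purple [([193, 109, 20, 31, 383], [203.62, 124.99])]
mat [([105, 184, 49, 48, 2213], [129.2, 207.54])]
[[0.3832, 0.472, 0.004], [0.5261, 0.4742, 0.004], [0.5201, 0.3302, 0.004], [0.3775, 0.3305, 0.004]] [0.45102042 0.40157747 0.004     ]
tray [([366, 162, 59, 66, 3605], [394.64, 194.98])]
[[0.5922, -0.3098, 0.025], [0.5997, -0.4776, 0.025], [0.4009, -0.4741, 0.025], [0.3936, -0.3105, 0.025]] [ 0.49658124 -0.39299154  0.025     ]
```

Run:
```python
from h import *
t=imaging.read_camera("top");s=imaging.read_camera("scene")
def tri(a,b):
    (o1,d1),(o2,d2)=ray(t,a),ray(s,b);d1/=np.linalg.norm(d1);d2/=np.linalg.norm(d2)
    x=np.linalg.lstsq(np.c_[d1,-d2],o2-o1,rcond=None)[0];p,q=o1+d1*x[0],o2+d2*x[1];return (p+q)/2,np.linalg.norm(p-q)
print("lid",onz(t,(302.3,177.6),.152),onz(s,(226.1,128),.152),tri((302.3,177.6),(226.1,128)))
print("tin",onz(t,(298.7,158.1),.082),onz(s,(209,163.9),.082),tri((298.7,158.1),(209,163.9)))
print("purple@.07",onz(t,(90+598/2.28,125+180/2.28),.07))
# board corners (top zoom) 
for p in [(218,34),(526,33),(216,180),(524,180)]:
    print("board",onz(t,(90+p[0]/2.28,125+p[1]/2.28),.024))
# other lids, tins
for n,p,z in [("red",(371,122),.152),("gre",(259,120),.152),("grn",(371,76),.082),("car",(269,76),.08)]:
    print(n,onz(t,(90+p[0]/2.28,125+p[1]/2.28),z))
# pad refine in scene: pads visible (zoom)
```

```text
lid [ 0.52519339 -0.10345637  0.152     ] [ 0.52938137 -0.1010854   0.152     ] (array([ 0.52595921, -0.10418756,  0.14785548]), np.float64(0.0005280940932034794))
tin [ 0.59135078 -0.10236599  0.082     ] [ 0.59326553 -0.10150057  0.082     ] (array([ 0.59189749, -0.102772  ,  0.0799777 ]), np.float64(0.0004319953154778093))
purple@.07 [ 0.46317059 -0.25411811  0.07      ]
board [0.6566806  0.23402311 0.024     ]
board [ 0.66118413 -0.17600102  0.024     ]
board [0.46203593 0.22961519 0.024     ]
board [ 0.4655952  -0.17054769  0.024     ]
red [0.52169854 0.02632918 0.152     ]
gre [0.52293857 0.15520697 0.152     ]
grn [0.58962765 0.02831027 0.082     ]
car [0.58900795 0.1559698  0.08      ]
```

Measured positions:

| Thing | Position (m) | Check |
|---|---|---|
| Canister | (0.527, -0.102) | lid plane and triangulated height agree |
| Tin | (0.592, -0.102) | 65 mm beyond the canister, as given |
| Mat | (0.451, 0.402) | size about right |
| Tray | (0.497, -0.393) | about 200 x 165 mm |

I'll work at yaw 90, which puts the jaws along world x. Then dx = world +y, dy = world +x and dz = down.

Call:
carry_out(
  plan=[
    {"rz": 0.917, "fingers": -1},
    {"rz": 0.917, "fingers": -1},
    {"rz": 0.917, "fingers": -1},
    {"rz": 0.917, "fingers": -1},
    {"rz": 0.917, "fingers": -1},
    {"rz": 0.917, "fingers": -1},
    {"rz": 0.917, "fingers": -1},
    {"fingers": -1},
  ],
  force=25,
)

```text
validation failed for argument at $.pl...
```

Call:
carry_out(
  plan=[
    {"dx": -0.9, "dy": 0.34, "fingers": -1},
    {"dx": -0.9, "dy": 0.34, "fingers": -1},
    {"dx": -0.9, "dy": 0.34, "fingers": -1},
    {"dx": -0.9, "dy": 0.34, "fingers": -1},
    {"dx": -0.9, "dy": 0.34, "fingers": -1},
    {"dx": -0.9, "dy": 0.34, "fingers": -1},
    {"dx": -0.9, "dy": 0.34, "fingers": -1},
    {"dx": -0.9, "dy": 0.34, "fingers": -1},
    {"dx": -0.9, "dy": 0.34, "fingers": -1},
    {"dx": -0.9, "dy": 0.34, "fingers": -1},
    {"dx": -0.9, "dy": 0.34, "fingers": -1},
    {"dx": -0.9, "dy": 0.34, "fingers": -1},
  ],
)

```text
validation failed for argument at $.pl...
```

Call:
carry_out(
  plan=[
    {"fingers": -1, "dx": 0, "dy": 0, "dz": 0, "rx": 0, "ry": 0, "rz": 0.917},
    {"fingers": -1, "dx": 0, "dy": 0, "dz": 0, "rx": 0, "ry": 0, "rz": 0.917},
    {"fingers": -1, "dx": 0, "dy": 0, "dz": 0, "rx": 0, "ry": 0, "rz": 0.917},
    {"fingers": -1, "dx": 0, "dy": 0, "dz": 0, "rx": 0, "ry": 0, "rz": 0.917},
    {"fingers": -1, "dx": 0, "dy": 0, "dz": 0, "rx": 0, "ry": 0, "rz": 0.917},
    {"fingers": -1, "dx": 0, "dy": 0, "dz": 0, "rx": 0, "ry": 0, "rz": 0.917},
    {"fingers": -1, "dx": 0, "dy": 0, "dz": 0, "rx": 0, "ry": 0, "rz": 0.917},
    {"fingers": -1, "dx": 0, "dy": 0, "dz": 0, "rx": 0, "ry": 0, "rz": 0},
  ],
  force=25,
)

```text
time_s: 1.45
tool_pos: [0.2826, 0.5854, 0.2226]
tool_rot: [180.0, -0.0, 90.1]
force: [-0.8, -1.0, -0.5]
grip_width: 0.0872
```

Call:
carry_out(
  plan=[
    {"fingers": -1, "dx": -0.955, "dy": 0.34, "dz": 0, "rx": 0, "ry": 0, "rz": 0},
    {"fingers": -1, "dx": -0.955, "dy": 0.34, "dz": 0, "rx": 0, "ry": 0, "rz": 0},
    {"fingers": -1, "dx": -0.955, "dy": 0.34, "dz": 0, "rx": 0, "ry": 0, "rz": 0},
    {"fingers": -1, "dx": -0.955, "dy": 0.34, "dz": 0, "rx": 0, "ry": 0, "rz": 0},
    {"fingers": -1, "dx": -0.955, "dy": 0.34, "dz": 0, "rx": 0, "ry": 0, "rz": 0},
    {"fingers": -1, "dx": -0.955, "dy": 0.34, "dz": 0, "rx": 0, "ry": 0, "rz": 0},
    {"fingers": -1, "dx": -0.955, "dy": 0.34, "dz": 0, "rx": 0, "ry": 0, "rz": 0},
    {"fingers": -1, "dx": -0.955, "dy": 0.34, "dz": 0, "rx": 0, "ry": 0, "rz": 0},
    {"fingers": -1, "dx": -0.955, "dy": 0.34, "dz": 0, "rx": 0, "ry": 0, "rz": 0},
    {"fingers": -1, "dx": -0.955, "dy": 0.34, "dz": 0, "rx": 0, "ry": 0, "rz": 0},
    {"fingers": -1, "dx": -0.955, "dy": 0.34, "dz": 0, "rx": 0, "ry": 0, "rz": 0},
    {"fingers": -1, "dx": -0.955, "dy": 0.34, "dz": 0, "rx": 0, "ry": 0, "rz": 0},
  ],
)

```text
time_s: 2.95
tool_pos: [0.4056, 0.2407, 0.2228]
tool_rot: [180.0, -0.0, 90.2]
force: [0.4, 0.2, -0.5]
grip_width: 0.0871
```

Call:
carry_out(
  plan=[
    {"fingers": -1, "dx": -0.955, "dy": 0.34, "dz": 0, "rx": 0, "ry": 0, "rz": 0},
    {"fingers": -1, "dx": -0.955, "dy": 0.34, "dz": 0, "rx": 0, "ry": 0, "rz": 0},
    {"fingers": -1, "dx": -0.955, "dy": 0.34, "dz": 0, "rx": 0, "ry": 0, "rz": 0},
    {"fingers": -1, "dx": -0.955, "dy": 0.34, "dz": 0, "rx": 0, "ry": 0, "rz": 0},
    {"fingers": -1, "dx": -0.955, "dy": 0.34, "dz": 0, "rx": 0, "ry": 0, "rz": 0},
    {"fingers": -1, "dx": -0.955, "dy": 0.34, "dz": 0, "rx": 0, "ry": 0, "rz": 0},
    {"fingers": -1, "dx": -0.955, "dy": 0.34, "dz": 0, "rx": 0, "ry": 0, "rz": 0},
    {"fingers": -1, "dx": -0.955, "dy": 0.34, "dz": 0, "rx": 0, "ry": 0, "rz": 0},
    {"fingers": -1, "dx": -0.955, "dy": 0.34, "dz": 0, "rx": 0, "ry": 0, "rz": 0},
    {"fingers": -1, "dx": -0.955, "dy": 0.34, "dz": 0, "rx": 0, "ry": 0, "rz": 0},
    {"fingers": -1, "dx": -0.955, "dy": 0.34, "dz": 0, "rx": 0, "ry": 0, "rz": 0},
    {"fingers": -1, "dx": -0.955, "dy": 0.34, "dz": 0, "rx": 0, "ry": 0, "rz": 0},
  ],
)

```text
time_s: 4.45
tool_pos: [0.5282, -0.1029, 0.2228]
tool_rot: [180.0, -0.0, 90.3]
force: [0.6, -0.4, -0.1]
grip_width: 0.087
```

Call:
carry_out(
  plan=[
    {"fingers": -1, "dx": 0, "dy": 0, "dz": 0, "rx": 0, "ry": 0, "rz": 0},
    {"fingers": -1, "dx": 0, "dy": 0, "dz": 0, "rx": 0, "ry": 0, "rz": 0},
  ],
)

```text
time_s: 4.7
tool_pos: [0.5278, -0.1013, 0.2225]
tool_rot: [-180.0, -0.0, 90.2]
force: [-0.0, 0.9, -0.1]
grip_width: 0.0868
```

Run:
```python
from h import *
print(sensors.get_obs()["tool_pos"],sensors.get_obs()["qpos"])
for n in ["top","wrist"]:
    c=imaging.read_camera(n);cv2.imwrite(f"pics/{n}1.png",c["color"][:,:,::-1])
o=sensors.get_obs();T=c["tool_from_camera"];Rw=R.from_euler("xyz",o["tool_rot"],degrees=True).as_matrix()
def wp(p):
    q=T[:3,:3].T@(Rw.T@(np.array(p)-o["tool_pos"])-T[:3,3]);th=np.arctan2(np.hypot(q[0],q[1]),q[2]);r=297.32*th
    return np.array([251.95,191.9])+r*q[:2]/np.hypot(q[0],q[1])
print("expect lid",wp([.527,-.1025,.152]),"tin",wp([.592,-.102,.082]))
```

```text
[ 0.52778362 -0.10126987  0.22246812] [-31.67004899   4.88566184  42.35307125 100.51522085  -3.42838789
  75.91650547  11.57970766]
expect lid [252.40190525 205.99620199] tin [312.86366902 182.91503273]
```

View pics/wrist1.png

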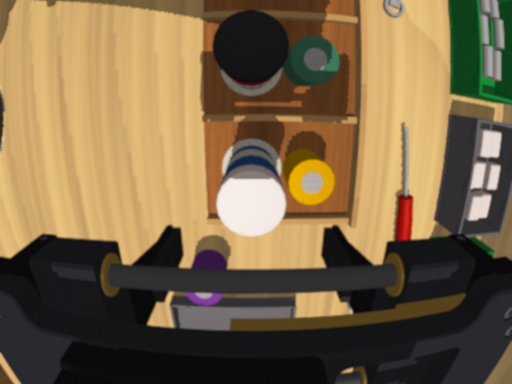

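The wrist view agrees. The lid is near (251,202) and the tin's disc at (312,183), both within a few px of the prediction. I'll descend and grip.

Call:
carry_out(
  plan=[
    {"fingers": -1, "dx": -0.03, "dy": -0.03, "dz": 0.8, "rx": 0, "ry": 0, "rz": 0},
    {"fingers": -1, "dx": 0, "dy": 0, "dz": 0.8, "rx": 0, "ry": 0, "rz": 0},
    {"fingers": -1, "dx": 0, "dy": 0, "dz": 0.8, "rx": 0, "ry": 0, "rz": 0},
    {"fingers": -1, "dx": 0, "dy": 0, "dz": 0.8, "rx": 0, "ry": 0, "rz": 0},
    {"fingers": -1, "dx": 0, "dy": 0, "dz": 0.6, "rx": 0, "ry": 0, "rz": 0},
    {"fingers": -1, "dx": 0, "dy": 0, "dz": 0.35, "rx": 0, "ry": 0, "rz": 0},
    {"fingers": -1, "dx": 0, "dy": 0, "dz": 0, "rx": 0, "ry": 0, "rz": 0},
  ],
)

```text
time_s: 5.68
tool_pos: [0.5267, -0.1027, 0.0976]
tool_rot: [-179.9, -0.0, 90.1]
force: [-0.5, -0.5, 1.0]
grip_width: 0.087
```

Call:
carry_out(
  plan=[
    {"fingers": 0, "dx": 0, "dy": 0, "dz": 0, "rx": 0, "ry": 0, "rz": 0},
    {"fingers": 0.5, "dx": 0, "dy": 0, "dz": 0, "rx": 0, "ry": 0, "rz": 0},
    {"fingers": 1, "dx": 0, "dy": 0, "dz": 0, "rx": 0, "ry": 0, "rz": 0},
    {"fingers": 1, "dx": 0, "dy": 0, "dz": 0, "rx": 0, "ry": 0, "rz": 0},
    {"fingers": 1, "dx": 0, "dy": 0, "dz": 0, "rx": 0, "ry": 0, "rz": 0},
    {"fingers": 1, "dx": 0, "dy": 0, "dz": 0, "rx": 0, "ry": 0, "rz": 0},
  ],
  force=25,
)

```text
time_s: 6.42
tool_pos: [0.5271, -0.103, 0.0984]
tool_rot: [180.0, -0.0, 90.0]
force: [-1.2, 1.0, 3.9]
grip_width: 0.0595
```

Call:
carry_out(
  plan=[
    {"fingers": 1, "dx": 0, "dy": 0, "dz": -0.3, "rx": 0, "ry": 0, "rz": 0},
    {"fingers": 1, "dx": 0, "dy": 0, "dz": -0.6, "rx": 0, "ry": 0, "rz": 0},
    {"fingers": 1, "dx": 0, "dy": 0, "dz": -0.9, "rx": 0, "ry": 0, "rz": 0},
    {"fingers": 1, "dx": 0, "dy": 0, "dz": -0.9, "rx": 0, "ry": 0, "rz": 0},
    {"fingers": 1, "dx": 0, "dy": 0, "dz": -0.9, "rx": 0, "ry": 0, "rz": 0},
    {"fingers": 1, "dx": 0, "dy": 0, "dz": -0.9, "rx": 0, "ry": 0, "rz": 0},
    {"fingers": 1, "dx": 0, "dy": 0, "dz": -0.9, "rx": 0, "ry": 0, "rz": 0},
    {"fingers": 1, "dx": 0, "dy": 0, "dz": -0.6, "rx": 0, "ry": 0, "rz": 0},
    {"fingers": 1, "dx": 0, "dy": 0, "dz": 0, "rx": 0, "ry": 0, "rz": 0},
  ],
)

```text
time_s: 7.55
tool_pos: [0.5277, -0.1032, 0.2795]
tool_rot: [179.8, -0.0, 90.0]
force: [-0.6, 0.0, -4.7]
grip_width: 0.0593
```

Run:
```python
from h import *
o=sensors.get_obs();print(o["tool_pos"],o["qpos"],o["grip_width"],o["force"])
c=imaging.read_camera("scene");cv2.imwrite("pics/scene2.png",c["color"][:,:,::-1])
```

```text
[ 0.5277226  -0.10324196  0.27949471] [-32.42108128   2.93419257  42.63770086  95.55907018  -2.04590536
  82.12616919  10.4865486 ] 0.0593226195686096 [-0.56006244  0.04914328 -4.69085964]
```

View pics/scene2.png

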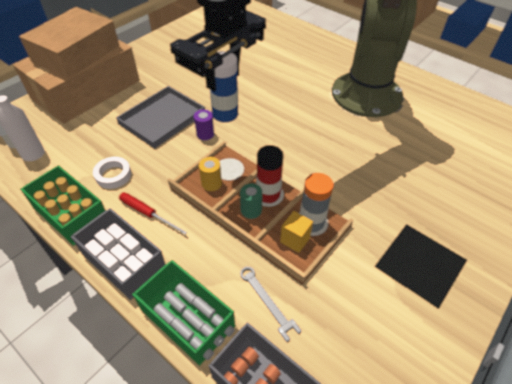

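The canister hangs upright at (226,90). The white pad is now bare at (231,169), and the tin is undisturbed at (210,174). I'll measure the pad and go to the mat.

Run:
```python
from h import *
s=imaging.read_camera("scene");h=cv2.cvtColor(s["color"],cv2.COLOR_RGB2HSV).astype(int)
w=np.zeros(h.shape[:2],bool);w[150:195,215:255]=1
for th in(150,170,190):
    m=w&(h[...,1]<60)&(h[...,2]>th)
    cn=max(cv2.findContours(m.astype(np.uint8),0,2)[0],key=cv2.contourArea)
    e=cv2.fitEllipse(cn);print(th,e,onz(s,e[0],.012),cv2.boundingRect(cn))
```

```text
150 ((229.14532470703125, 168.79647827148438), (20.757312774658203, 27.868099212646484), 87.48625946044922) [ 0.52781936 -0.10094912  0.012     ] (220, 159, 24, 21)
170 ((229.26405334472656, 168.65748596191406), (20.60816764831543, 27.43098258972168), 87.69839477539062) [ 0.52725889 -0.10104928  0.012     ] (220, 159, 24, 21)
190 ((229.8204803466797, 168.4325408935547), (20.77183723449707, 26.012495040893555), 89.85079956054688) [ 0.52573669 -0.10049871  0.012     ] (220, 159, 24, 21)
```

Call:
carry_out(
  plan=[
    {"fingers": 1, "dx": 0.4, "dy": -0.06, "dz": 0, "rx": 0, "ry": 0, "rz": 0},
    {"fingers": 1, "dx": 0.84, "dy": -0.13, "dz": 0, "rx": 0, "ry": 0, "rz": 0},
    {"fingers": 1, "dx": 0.84, "dy": -0.13, "dz": 0, "rx": 0, "ry": 0, "rz": 0},
    {"fingers": 1, "dx": 0.84, "dy": -0.13, "dz": 0, "rx": 0, "ry": 0, "rz": 0},
    {"fingers": 1, "dx": 0.84, "dy": -0.13, "dz": 0, "rx": 0, "ry": 0, "rz": 0},
    {"fingers": 1, "dx": 0.84, "dy": -0.13, "dz": 0, "rx": 0, "ry": 0, "rz": 0},
    {"fingers": 1, "dx": 0.84, "dy": -0.13, "dz": 0, "rx": 0, "ry": 0, "rz": 0},
    {"fingers": 1, "dx": 0.84, "dy": -0.13, "dz": 0, "rx": 0, "ry": 0, "rz": 0},
    {"fingers": 1, "dx": 0.84, "dy": -0.13, "dz": 0, "rx": 0, "ry": 0, "rz": 0},
    {"fingers": 1, "dx": 0.84, "dy": -0.13, "dz": 0, "rx": 0, "ry": 0, "rz": 0},
    {"fingers": 1, "dx": 0.84, "dy": -0.13, "dz": 0, "rx": 0, "ry": 0, "rz": 0},
    {"fingers": 1, "dx": 0.84, "dy": -0.13, "dz": 0, "rx": 0, "ry": 0, "rz": 0},
  ],
)

```text
time_s: 9.15
tool_pos: [0.4809, 0.1877, 0.277]
tool_rot: [-179.9, 0.0, 90.1]
force: [0.4, -0.4, -5.0]
grip_width: 0.0593
```

Call:
carry_out(
  plan=[
    {"fingers": 1, "dx": 0.84, "dy": -0.13, "dz": 0, "rx": 0, "ry": 0, "rz": 0},
    {"fingers": 1, "dx": 0.84, "dy": -0.13, "dz": 0, "rx": 0, "ry": 0, "rz": 0},
    {"fingers": 1, "dx": 0.84, "dy": -0.13, "dz": 0, "rx": 0, "ry": 0, "rz": 0},
    {"fingers": 1, "dx": 0.84, "dy": -0.13, "dz": 0, "rx": 0, "ry": 0, "rz": 0},
    {"fingers": 1, "dx": 0.84, "dy": -0.13, "dz": 0, "rx": 0, "ry": 0, "rz": 0},
    {"fingers": 1, "dx": 0.84, "dy": -0.13, "dz": 0, "rx": 0, "ry": 0, "rz": 0},
    {"fingers": 1, "dx": 0.84, "dy": -0.13, "dz": 0, "rx": 0, "ry": 0, "rz": 0},
    {"fingers": 1, "dx": 0.84, "dy": -0.13, "dz": 0, "rx": 0, "ry": 0, "rz": 0},
    {"fingers": 1, "dx": 0.45, "dy": -0.1, "dz": 0, "rx": 0, "ry": 0, "rz": 0},
    {"fingers": 1, "dx": 0, "dy": 0, "dz": 0, "rx": 0, "ry": 0, "rz": 0},
    {"fingers": 1, "dx": 0, "dy": 0, "dz": 0, "rx": 0, "ry": 0, "rz": 0},
  ],
)

```text
time_s: 10.52
tool_pos: [0.4485, 0.4, 0.2781]
tool_rot: [180.0, 0.1, 89.9]
force: [0.5, -0.1, -3.9]
grip_width: 0.0599
```

Call:
carry_out(
  plan=[
    {"fingers": 1, "dx": 0, "dy": 0.05, "dz": 0.4, "rx": 0, "ry": 0, "rz": 0},
    {"fingers": 1, "dx": 0, "dy": 0, "dz": 0.9, "rx": 0, "ry": 0, "rz": 0},
    {"fingers": 1, "dx": 0, "dy": 0, "dz": 0.9, "rx": 0, "ry": 0, "rz": 0},
    {"fingers": 1, "dx": 0, "dy": 0, "dz": 0.9, "rx": 0, "ry": 0, "rz": 0},
    {"fingers": 1, "dx": 0, "dy": 0, "dz": 0.9, "rx": 0, "ry": 0, "rz": 0},
    {"fingers": 1, "dx": 0, "dy": 0, "dz": 0.9, "rx": 0, "ry": 0, "rz": 0},
    {"fingers": 1, "dx": 0, "dy": 0, "dz": 0.6, "rx": 0, "ry": 0, "rz": 0},
    {"fingers": 1, "dx": 0, "dy": 0, "dz": 0.4, "rx": 0, "ry": 0, "rz": 0},
    {"fingers": 1, "dx": 0, "dy": 0, "dz": 0.2, "rx": 0, "ry": 0, "rz": 0},
    {"fingers": 1, "dx": 0, "dy": 0, "dz": 0, "rx": 0, "ry": 0, "rz": 0},
  ],
)

```text
time_s: 11.78
tool_pos: [0.4494, 0.4014, 0.0952]
tool_rot: [180.0, -0.0, 90.0]
force: [-0.2, 0.5, -4.8]
grip_width: 0.06
```

Call:
carry_out(
  plan=[
    {"fingers": 1, "dx": 0, "dy": 0, "dz": 0.05, "rx": 0, "ry": 0, "rz": 0},
    {"fingers": 1, "dx": 0, "dy": 0, "dz": 0, "rx": 0, "ry": 0, "rz": 0},
  ],
)

```text
time_s: 12.02
tool_pos: [0.4495, 0.4016, 0.0941]
tool_rot: [180.0, -0.0, 90.0]
force: [0.3, -0.5, -4.6]
grip_width: 0.0595
```

Call:
carry_out(
  plan=[
    {"fingers": 1, "dx": 0, "dy": 0, "dz": 0.06, "rx": 0, "ry": 0, "rz": 0},
    {"fingers": 1, "dx": 0, "dy": 0, "dz": 0.04, "rx": 0, "ry": 0, "rz": 0},
    {"fingers": 1, "dx": 0, "dy": 0, "dz": 0, "rx": 0, "ry": 0, "rz": 0},
  ],
)

```text
time_s: 12.4
tool_pos: [0.4493, 0.4013, 0.0905]
tool_rot: [180.0, -0.0, 90.0]
force: [0.4, -0.2, -4.2]
grip_width: 0.0596
```

Call:
carry_out(
  plan=[
    {"fingers": 1, "dx": 0, "dy": 0, "dz": 0.03, "rx": 0, "ry": 0, "rz": 0},
    {"fingers": 1, "dx": 0, "dy": 0, "dz": 0.02, "rx": 0, "ry": 0, "rz": 0},
    {"fingers": 1, "dx": 0, "dy": 0, "dz": 0, "rx": 0, "ry": 0, "rz": 0},
  ],
)

```text
time_s: 12.78
tool_pos: [0.4493, 0.4015, 0.0904]
tool_rot: [180.0, -0.0, 90.0]
force: [-3.0, -2.8, 5.4]
grip_width: 0.0597
```

The force reversed to +5 N, so the canister is standing on the mat. I'll release and rise.

Call:
carry_out(
  plan=[
    {"fingers": 0.2, "dx": 0, "dy": 0, "dz": 0, "rx": 0, "ry": 0, "rz": 0},
    {"fingers": -0.3, "dx": 0, "dy": 0, "dz": 0, "rx": 0, "ry": 0, "rz": 0},
    {"fingers": -1, "dx": 0, "dy": 0, "dz": 0, "rx": 0, "ry": 0, "rz": 0},
    {"fingers": -1, "dx": 0, "dy": 0, "dz": 0, "rx": 0, "ry": 0, "rz": 0},
    {"fingers": -1, "dx": 0, "dy": 0, "dz": -0.5, "rx": 0, "ry": 0, "rz": 0},
    {"fingers": -1, "dx": 0, "dy": 0, "dz": -1, "rx": 0, "ry": 0, "rz": 0},
    {"fingers": -1, "dx": 0, "dy": 0, "dz": -1, "rx": 0, "ry": 0, "rz": 0},
    {"fingers": -1, "dx": 0, "dy": 0, "dz": -1, "rx": 0, "ry": 0, "rz": 0},
    {"fingers": -1, "dx": 0, "dy": 0, "dz": -1, "rx": 0, "ry": 0, "rz": 0},
  ],
)

```text
time_s: 13.9
tool_pos: [0.4496, 0.4014, 0.2263]
tool_rot: [179.9, -0.1, 90.0]
force: [1.3, 0.1, -0.2]
grip_width: 0.0871
```

Run:
```python
from h import *
o=sensors.get_obs();print(o["tool_pos"],o["qpos"],o["grip_width"])
c=imaging.read_camera("scene");cv2.imwrite("pics/scene3.png",c["color"][:,:,::-1])
```

```text
[0.44960857 0.40139655 0.22634516] [-59.08545209  12.49494458  17.38513414  90.67937029  -3.8045678
  77.30255051 -41.23139259] 0.08708112006532899
```

View pics/scene3.png

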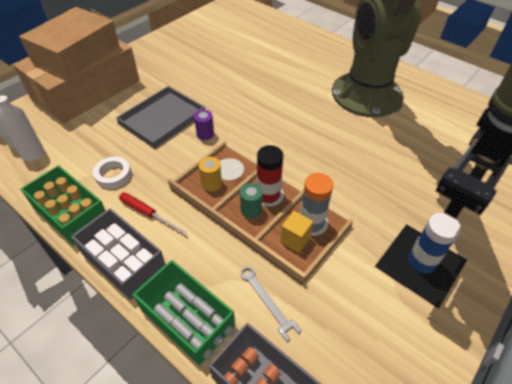

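The canister stands upright on the mat at (433,245), and the tin is untouched at (210,175). Next is the tin.

Call:
carry_out(
  plan=[
    {"fingers": -1, "dx": -0.88, "dy": 0.25, "dz": 0, "rx": 0, "ry": 0, "rz": 0},
    {"fingers": -1, "dx": -0.88, "dy": 0.25, "dz": 0, "rx": 0, "ry": 0, "rz": 0},
    {"fingers": -1, "dx": -0.88, "dy": 0.25, "dz": 0, "rx": 0, "ry": 0, "rz": 0},
    {"fingers": -1, "dx": -0.88, "dy": 0.25, "dz": 0, "rx": 0, "ry": 0, "rz": 0},
    {"fingers": -1, "dx": -0.88, "dy": 0.25, "dz": 0, "rx": 0, "ry": 0, "rz": 0},
    {"fingers": -1, "dx": -0.88, "dy": 0.25, "dz": 0, "rx": 0, "ry": 0, "rz": 0},
    {"fingers": -1, "dx": -0.88, "dy": 0.25, "dz": 0, "rx": 0, "ry": 0, "rz": 0},
    {"fingers": -1, "dx": -0.88, "dy": 0.25, "dz": 0, "rx": 0, "ry": 0, "rz": 0},
    {"fingers": -1, "dx": -0.88, "dy": 0.25, "dz": 0, "rx": 0, "ry": 0, "rz": 0},
    {"fingers": -1, "dx": -0.88, "dy": 0.25, "dz": 0, "rx": 0, "ry": 0, "rz": 0},
    {"fingers": -1, "dx": -0.88, "dy": 0.25, "dz": 0, "rx": 0, "ry": 0, "rz": 0},
    {"fingers": -1, "dx": -0.88, "dy": 0.25, "dz": 0, "rx": 0, "ry": 0, "rz": 0},
  ],
)

```text
time_s: 15.45
tool_pos: [0.5401, 0.0836, 0.225]
tool_rot: [179.9, -0.0, 90.0]
force: [-0.6, -1.1, -0.4]
grip_width: 0.087
```

Call:
carry_out(
  plan=[
    {"fingers": -1, "dx": -0.88, "dy": 0.25, "dz": 0, "rx": 0, "ry": 0, "rz": 0},
    {"fingers": -1, "dx": -0.88, "dy": 0.25, "dz": 0, "rx": 0, "ry": 0, "rz": 0},
    {"fingers": -1, "dx": -0.88, "dy": 0.25, "dz": 0, "rx": 0, "ry": 0, "rz": 0},
    {"fingers": -1, "dx": -0.88, "dy": 0.25, "dz": 0, "rx": 0, "ry": 0, "rz": 0},
    {"fingers": -1, "dx": -0.88, "dy": 0.25, "dz": 0, "rx": 0, "ry": 0, "rz": 0},
    {"fingers": -1, "dx": -0.88, "dy": 0.25, "dz": 0, "rx": 0, "ry": 0, "rz": 0},
    {"fingers": -1, "dx": -0.88, "dy": 0.25, "dz": 0, "rx": 0, "ry": 0, "rz": 0},
    {"fingers": -1, "dx": 0, "dy": 0, "dz": 0, "rx": 0, "ry": 0, "rz": 0},
    {"fingers": -1, "dx": 0, "dy": 0, "dz": 0, "rx": 0, "ry": 0, "rz": 0},
  ],
)

```text
time_s: 16.58
tool_pos: [0.5922, -0.0994, 0.2244]
tool_rot: [180.0, -0.1, 90.1]
force: [-0.2, 0.9, 0.2]
grip_width: 0.0871
```

Run:
```python
from h import *
o=sensors.get_obs();print(o["tool_pos"],o["qpos"])
c=imaging.read_camera("wrist");cv2.imwrite("pics/wrist4.png",c["color"][:,:,::-1])
T=c["tool_from_camera"];Rw=R.from_euler("xyz",o["tool_rot"],degrees=True).as_matrix()
def wp(p):
    q=T[:3,:3].T@(Rw.T@(np.array(p)-o["tool_pos"])-T[:3,3]);th=np.arctan2(np.hypot(q[0],q[1]),q[2]);r=297.32*th
    return np.array([251.95,191.9])+r*q[:2]/np.hypot(q[0],q[1])
print("expect tin",wp([.592,-.102,.082]),"pad",wp([.527,-.102,.012]))
```

```text
[ 0.59222077 -0.0993691   0.22437499] [-25.46074579  14.04076113  38.66017543  91.69269357  -8.99319137
  77.39317625  14.40187767]
expect tin [252.80487645 183.36704138] pad [202.77788946 168.77343752]
```

View pics/wrist4.png

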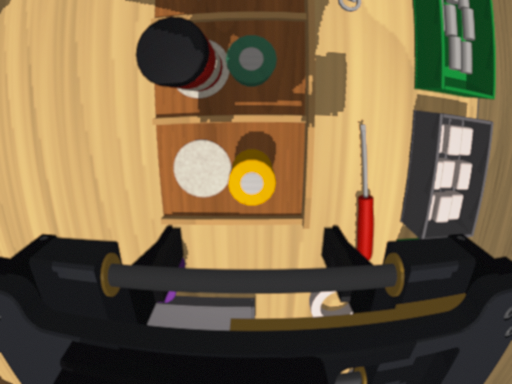

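The tin's disc at (252,183) and the pad at (203,168) match the predictions. I'll descend on the tin.

Call:
carry_out(
  plan=[
    {"fingers": -1, "dx": -0.08, "dy": 0, "dz": 0.5, "rx": 0, "ry": 0, "rz": 0},
    {"fingers": -1, "dx": 0, "dy": 0, "dz": 0.9, "rx": 0, "ry": 0, "rz": 0},
    {"fingers": -1, "dx": 0, "dy": 0, "dz": 0.9, "rx": 0, "ry": 0, "rz": 0},
    {"fingers": -1, "dx": 0, "dy": 0, "dz": 0.9, "rx": 0, "ry": 0, "rz": 0},
    {"fingers": -1, "dx": 0, "dy": 0, "dz": 0.9, "rx": 0, "ry": 0, "rz": 0},
    {"fingers": -1, "dx": 0, "dy": 0, "dz": 0.8, "rx": 0, "ry": 0, "rz": 0},
    {"fingers": -1, "dx": 0, "dy": 0, "dz": 0.6, "rx": 0, "ry": 0, "rz": 0},
    {"fingers": -1, "dx": 0, "dy": 0, "dz": 0.4, "rx": 0, "ry": 0, "rz": 0},
    {"fingers": -1, "dx": 0, "dy": 0, "dz": 0, "rx": 0, "ry": 0, "rz": 0},
  ],
)

```text
time_s: 17.75
tool_pos: [0.5916, -0.1024, 0.0462]
tool_rot: [-179.9, -0.0, 90.1]
force: [-0.7, 0.8, -0.8]
grip_width: 0.087
```

Call:
carry_out(
  plan=[
    {"fingers": 0, "dx": 0, "dy": 0, "dz": 0, "rx": 0, "ry": 0, "rz": 0},
    {"fingers": 0.5, "dx": 0, "dy": 0, "dz": 0, "rx": 0, "ry": 0, "rz": 0},
    {"fingers": 1, "dx": 0, "dy": 0, "dz": 0, "rx": 0, "ry": 0, "rz": 0},
    {"fingers": 1, "dx": 0, "dy": 0, "dz": 0, "rx": 0, "ry": 0, "rz": 0},
    {"fingers": 1, "dx": 0, "dy": 0, "dz": 0, "rx": 0, "ry": 0, "rz": 0},
    {"fingers": 1, "dx": 0, "dy": 0, "dz": 0, "rx": 0, "ry": 0, "rz": 0},
  ],
  force=20,
)

```text
time_s: 18.5
tool_pos: [0.5921, -0.1026, 0.0473]
tool_rot: [180.0, -0.0, 90.0]
force: [-1.3, -0.3, 2.0]
grip_width: 0.0513
```

Call:
carry_out(
  plan=[
    {"fingers": 1, "dx": 0, "dy": 0, "dz": -0.3, "rx": 0, "ry": 0, "rz": 0},
    {"fingers": 1, "dx": 0, "dy": 0, "dz": -0.7, "rx": 0, "ry": 0, "rz": 0},
    {"fingers": 1, "dx": 0, "dy": 0, "dz": -0.9, "rx": 0, "ry": 0, "rz": 0},
    {"fingers": 1, "dx": 0, "dy": 0, "dz": -0.9, "rx": 0, "ry": 0, "rz": 0},
    {"fingers": 1, "dx": 0, "dy": 0, "dz": -0.9, "rx": 0, "ry": 0, "rz": 0},
    {"fingers": 1, "dx": 0, "dy": 0, "dz": -0.4, "rx": 0, "ry": 0, "rz": 0},
    {"fingers": 1, "dx": -0.4, "dy": -0.13, "dz": 0, "rx": 0, "ry": 0, "rz": 0},
    {"fingers": 1, "dx": -0.8, "dy": -0.26, "dz": 0, "rx": 0, "ry": 0, "rz": 0},
    {"fingers": 1, "dx": -0.8, "dy": -0.26, "dz": 0, "rx": 0, "ry": 0, "rz": 0},
    {"fingers": 1, "dx": -0.8, "dy": -0.26, "dz": 0, "rx": 0, "ry": 0, "rz": 0},
    {"fingers": 1, "dx": -0.8, "dy": -0.26, "dz": 0, "rx": 0, "ry": 0, "rz": 0},
  ],
)

```text
time_s: 19.88
tool_pos: [0.5553, -0.2123, 0.1687]
tool_rot: [-179.9, -0.0, 90.0]
force: [0.0, -0.5, -1.9]
grip_width: 0.0514
```

Run:
```python
from h import *
o=sensors.get_obs();print(o["tool_pos"],o["qpos"],o["force"],o["grip_width"])
```

```text
[ 0.55532876 -0.21225398  0.16867603] [-16.5448609   16.15138818  41.56141375  96.68312605 -11.1574622
  71.55396617  27.44746004] [ 0.03254075 -0.49133797 -1.8846271 ] 0.05140848857248463
```

Call:
carry_out(
  plan=[
    {"fingers": 1, "dx": -0.8, "dy": -0.26, "dz": 0, "rx": 0, "ry": 0, "rz": 0},
    {"fingers": 1, "dx": -0.8, "dy": -0.26, "dz": 0, "rx": 0, "ry": 0, "rz": 0},
    {"fingers": 1, "dx": -0.8, "dy": -0.26, "dz": 0, "rx": 0, "ry": 0, "rz": 0},
    {"fingers": 1, "dx": -0.8, "dy": -0.26, "dz": 0, "rx": 0, "ry": 0, "rz": 0},
    {"fingers": 1, "dx": -0.8, "dy": -0.26, "dz": 0, "rx": 0, "ry": 0, "rz": 0},
    {"fingers": 1, "dx": -0.8, "dy": -0.26, "dz": 0, "rx": 0, "ry": 0, "rz": 0},
    {"fingers": 1, "dx": -0.8, "dy": -0.26, "dz": 0, "rx": 0, "ry": 0, "rz": 0},
    {"fingers": 1, "dx": -0.4, "dy": -0.12, "dz": 0, "rx": 0, "ry": 0, "rz": 0},
    {"fingers": 1, "dx": 0, "dy": 0, "dz": 0, "rx": 0, "ry": 0, "rz": 0},
    {"fingers": 1, "dx": 0, "dy": 0, "dz": 0, "rx": 0, "ry": 0, "rz": 0},
  ],
)

```text
time_s: 21.12
tool_pos: [0.4996, -0.3894, 0.1696]
tool_rot: [-180.0, -0.1, 90.1]
force: [-0.3, 0.3, -1.6]
grip_width: 0.0515
```

Run:
```python
from h import *
o=sensors.get_obs();print(o["tool_pos"],o["qpos"],o["force"],o["grip_width"])
```

```text
[ 0.49957084 -0.38940026  0.16958829] [  0.61371805  22.28563881  44.74764788  91.05510577 -16.22544222
  73.42439559  48.01749036] [-0.28606626  0.30101815 -1.62233503] 0.05148975966763828
```

Call:
carry_out(
  plan=[
    {"fingers": 1, "dx": 0, "dy": 0, "dz": 0.4, "rx": 0, "ry": 0, "rz": 0},
    {"fingers": 1, "dx": 0, "dy": 0, "dz": 0.8, "rx": 0, "ry": 0, "rz": 0},
    {"fingers": 1, "dx": 0, "dy": 0, "dz": 0.8, "rx": 0, "ry": 0, "rz": 0},
    {"fingers": 1, "dx": 0, "dy": 0, "dz": 0.8, "rx": 0, "ry": 0, "rz": 0},
    {"fingers": 1, "dx": 0, "dy": 0, "dz": 0.7, "rx": 0, "ry": 0, "rz": 0},
    {"fingers": 1, "dx": 0, "dy": 0, "dz": 0.4, "rx": 0, "ry": 0, "rz": 0},
    {"fingers": 1, "dx": 0, "dy": 0, "dz": 0.2, "rx": 0, "ry": 0, "rz": 0},
    {"fingers": 1, "dx": 0, "dy": 0, "dz": 0.07, "rx": 0, "ry": 0, "rz": 0},
    {"fingers": 1, "dx": 0, "dy": 0, "dz": 0, "rx": 0, "ry": 0, "rz": 0},
  ],
)

```text
time_s: 22.25
tool_pos: [0.4994, -0.391, 0.0455]
tool_rot: [179.9, 0.0, 90.0]
force: [0.5, -0.3, -1.3]
grip_width: 0.0511
```

Call:
carry_out(
  plan=[
    {"fingers": 1, "dx": 0, "dy": 0, "dz": 0.05, "rx": 0, "ry": 0, "rz": 0},
    {"fingers": 1, "dx": 0, "dy": 0, "dz": 0.03, "rx": 0, "ry": 0, "rz": 0},
    {"fingers": 1, "dx": 0, "dy": 0, "dz": 0, "rx": 0, "ry": 0, "rz": 0},
  ],
)

```text
time_s: 22.62
tool_pos: [0.4991, -0.3907, 0.0426]
tool_rot: [180.0, -0.0, 90.0]
force: [0.3, 0.6, -1.8]
grip_width: 0.0514
```

Call:
carry_out(
  plan=[
    {"fingers": 1, "dx": 0, "dy": 0, "dz": 0.05, "rx": 0, "ry": 0, "rz": 0},
    {"fingers": 1, "dx": 0, "dy": 0, "dz": 0.02, "rx": 0, "ry": 0, "rz": 0},
    {"fingers": 1, "dx": 0, "dy": 0, "dz": 0, "rx": 0, "ry": 0, "rz": 0},
  ],
)

```text
time_s: 23.0
tool_pos: [0.499, -0.3907, 0.0404]
tool_rot: [-180.0, -0.0, 90.0]
force: [-1.1, -0.3, -2.7]
grip_width: 0.0511
```

Call:
carry_out(
  plan=[
    {"fingers": 1, "dx": 0, "dy": 0, "dz": 0.025, "rx": 0, "ry": 0, "rz": 0},
    {"fingers": 1, "dx": 0, "dy": 0, "dz": 0, "rx": 0, "ry": 0, "rz": 0},
  ],
)

```text
time_s: 23.25
tool_pos: [0.4991, -0.3907, 0.0403]
tool_rot: [180.0, -0.0, 90.0]
force: [-1.1, 2.3, 4.8]
grip_width: 0.0515
```

The tin has touched the tray floor, at +4.8 N and the expected height. I'll release and rise.

Call:
carry_out(
  plan=[
    {"fingers": 0.3, "dx": 0, "dy": 0, "dz": 0, "rx": 0, "ry": 0, "rz": 0},
    {"fingers": -0.2, "dx": 0, "dy": 0, "dz": 0, "rx": 0, "ry": 0, "rz": 0},
    {"fingers": -1, "dx": 0, "dy": 0, "dz": 0, "rx": 0, "ry": 0, "rz": 0},
    {"fingers": -1, "dx": 0, "dy": 0, "dz": 0, "rx": 0, "ry": 0, "rz": 0},
    {"fingers": -1, "dx": 0, "dy": 0, "dz": -0.5, "rx": 0, "ry": 0, "rz": 0},
    {"fingers": -1, "dx": 0, "dy": 0, "dz": -1, "rx": 0, "ry": 0, "rz": 0},
    {"fingers": -1, "dx": 0, "dy": 0, "dz": -1, "rx": 0, "ry": 0, "rz": 0},
    {"fingers": -1, "dx": 0, "dy": 0, "dz": -1, "rx": 0, "ry": 0, "rz": 0},
    {"fingers": -1, "dx": 0, "dy": 0, "dz": -1, "rx": 0, "ry": 0, "rz": 0},
    {"fingers": -1, "dx": 0, "dy": 0, "dz": -1, "rx": 0, "ry": 0, "rz": 0},
    {"fingers": -1, "dx": 0, "dy": 0, "dz": -0.7, "rx": 0, "ry": 0, "rz": 0},
  ],
)

```text
time_s: 24.62
tool_pos: [0.4993, -0.3914, 0.2284]
tool_rot: [179.9, 0.1, 90.0]
force: [-0.0, -0.2, -0.1]
grip_width: 0.087
```

Run:
```python
from h import *
o=sensors.get_obs();print(o["tool_pos"],o["grip_width"])
t=imaging.read_camera("top");s=imaging.read_camera("scene");cv2.imwrite("pics/scene5.png",s["color"][:,:,::-1]);cv2.imwrite("pics/top5.png",t["color"][:,:,::-1])
h=cv2.cvtColor(t["color"],cv2.COLOR_RGB2HSV).astype(int)
w=np.zeros(h.shape[:2],bool);w[160:240,80:180]=1
for b in blobs(w&(h[...,1]<60)&(h[...,2]>165)): print("top lid",b,onz(t,b[1],.144))
h=cv2.cvtColor(s["color"],cv2.COLOR_RGB2HSV).astype(int)
w[:]=0;w[200:290,380:480]=1
for b in blobs(w&(h[...,1]<45)&(h[...,2]>185)): print("scene lid",b,onz(s,b[1],.144))
```

```text
[ 0.49927531 -0.39136297  0.22843678] 0.08702826278944856
top lid ([99, 196, 22, 21, 371], [109.43, 205.57]) [0.44798403 0.4015831  0.144     ]
scene lid ([429, 213, 31, 25, 597], [444.25, 225.02]) [0.45222589 0.40172558 0.144     ]
```

View pics/scene5.png

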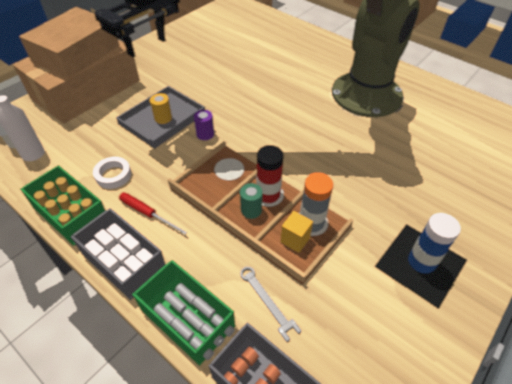

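View pics/top5.png

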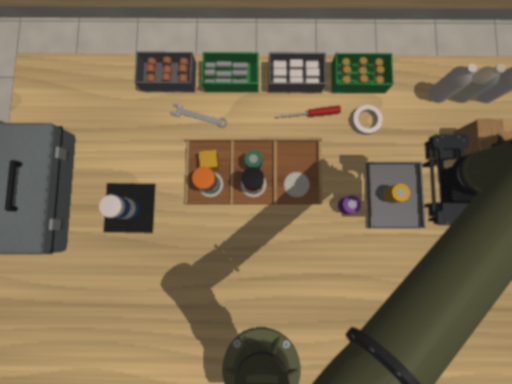

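The tin stands in the tray at (161,108) in the scene view, and the canister waits on the mat. I'll return to the canister, whose last grasp was at (0.449, 0.4015).

Run:
```python
from h import *
t=imaging.read_camera("top");h=cv2.cvtColor(t["color"],cv2.COLOR_RGB2HSV).astype(int)
w=np.zeros(h.shape[:2],bool);w[165:205,280:315]=1
m=w&(h[...,1]<70)&(h[...,2]>110)
cn=max(cv2.findContours(m.astype(np.uint8),0,2)[0],key=cv2.contourArea);e=cv2.fitEllipse(cn);print(blobs(m),e,onz(t,e[0],.012))
```

```text
[([284, 172, 18, 19, 194], [291.05, 179.92])] ((291.1335754394531, 179.79022216796875), (10.296035766601562, 24.364120483398438), 40.10309600830078) [ 0.53870801 -0.08708848  0.012     ]
```

Call:
carry_out(
  plan=[
    {"fingers": -1, "dx": 0.944, "dy": -0.06, "dz": 0, "rx": 0, "ry": 0, "rz": 0},
    {"fingers": -1, "dx": 0.944, "dy": -0.06, "dz": 0, "rx": 0, "ry": 0, "rz": 0},
    {"fingers": -1, "dx": 0.944, "dy": -0.06, "dz": 0, "rx": 0, "ry": 0, "rz": 0},
    {"fingers": -1, "dx": 0.944, "dy": -0.06, "dz": 0, "rx": 0, "ry": 0, "rz": 0},
    {"fingers": -1, "dx": 0.944, "dy": -0.06, "dz": 0, "rx": 0, "ry": 0, "rz": 0},
    {"fingers": -1, "dx": 0.944, "dy": -0.06, "dz": 0, "rx": 0, "ry": 0, "rz": 0},
    {"fingers": -1, "dx": 0.944, "dy": -0.06, "dz": 0, "rx": 0, "ry": 0, "rz": 0},
    {"fingers": -1, "dx": 0.944, "dy": -0.06, "dz": 0, "rx": 0, "ry": 0, "rz": 0},
    {"fingers": -1, "dx": 0.944, "dy": -0.06, "dz": 0, "rx": 0, "ry": 0, "rz": 0},
    {"fingers": -1, "dx": 0.944, "dy": -0.06, "dz": 0, "rx": 0, "ry": 0, "rz": 0},
    {"fingers": -1, "dx": 0.944, "dy": -0.06, "dz": 0, "rx": 0, "ry": 0, "rz": 0},
    {"fingers": -1, "dx": 0.944, "dy": -0.06, "dz": 0, "rx": 0, "ry": 0, "rz": 0},
  ],
)

```text
time_s: 26.28
tool_pos: [0.4764, -0.0499, 0.2247]
tool_rot: [-179.9, 0.0, 90.0]
force: [0.4, 0.4, -0.5]
grip_width: 0.0868
```

Call:
carry_out(
  plan=[
    {"fingers": -1, "dx": 0.944, "dy": -0.06, "dz": 0, "rx": 0, "ry": 0, "rz": 0},
    {"fingers": -1, "dx": 0.944, "dy": -0.06, "dz": 0, "rx": 0, "ry": 0, "rz": 0},
    {"fingers": -1, "dx": 0.944, "dy": -0.06, "dz": 0, "rx": 0, "ry": 0, "rz": 0},
    {"fingers": -1, "dx": 0.944, "dy": -0.06, "dz": 0, "rx": 0, "ry": 0, "rz": 0},
    {"fingers": -1, "dx": 0.944, "dy": -0.06, "dz": 0, "rx": 0, "ry": 0, "rz": 0},
    {"fingers": -1, "dx": 0.944, "dy": -0.06, "dz": 0, "rx": 0, "ry": 0, "rz": 0},
    {"fingers": -1, "dx": 0.944, "dy": -0.06, "dz": 0, "rx": 0, "ry": 0, "rz": 0},
    {"fingers": -1, "dx": 0.944, "dy": -0.06, "dz": 0, "rx": 0, "ry": 0, "rz": 0},
    {"fingers": -1, "dx": 0.944, "dy": -0.06, "dz": 0, "rx": 0, "ry": 0, "rz": 0},
    {"fingers": -1, "dx": 0.944, "dy": -0.06, "dz": 0, "rx": 0, "ry": 0, "rz": 0},
    {"fingers": -1, "dx": 0.944, "dy": -0.06, "dz": 0, "rx": 0, "ry": 0, "rz": 0},
    {"fingers": -1, "dx": 0.944, "dy": -0.06, "dz": 0, "rx": 0, "ry": 0, "rz": 0},
  ],
)

```text
time_s: 27.78
tool_pos: [0.4547, 0.2894, 0.2245]
tool_rot: [-179.9, 0.1, 90.0]
force: [0.0, -0.5, 0.6]
grip_width: 0.0869
```

Call:
carry_out(
  plan=[
    {"fingers": -1, "dx": 0.944, "dy": -0.06, "dz": 0, "rx": 0, "ry": 0, "rz": 0},
    {"fingers": -1, "dx": 0.944, "dy": -0.06, "dz": 0, "rx": 0, "ry": 0, "rz": 0},
    {"fingers": -1, "dx": 0.944, "dy": -0.06, "dz": 0, "rx": 0, "ry": 0, "rz": 0},
    {"fingers": -1, "dx": 0.944, "dy": -0.06, "dz": 0, "rx": 0, "ry": 0, "rz": 0},
    {"fingers": -1, "dx": 0, "dy": 0, "dz": 0, "rx": 0, "ry": 0, "rz": 0},
    {"fingers": -1, "dx": 0, "dy": 0, "dz": 0, "rx": 0, "ry": 0, "rz": 0},
  ],
)

```text
time_s: 28.52
tool_pos: [0.4481, 0.401, 0.2248]
tool_rot: [-180.0, 0.1, 90.0]
force: [-0.1, -0.1, -0.1]
grip_width: 0.0866
```

The arm's shadow crossed the pad in that top mask, so I'm discarding that fit. The grasp at pick-up and the scene-view pad fit already agree at about (0.527, -0.102).

Call:
carry_out(
  plan=[
    {"fingers": -1, "dx": 0.02, "dy": 0.04, "dz": 0.5, "rx": 0, "ry": 0, "rz": 0},
    {"fingers": -1, "dx": 0, "dy": 0, "dz": 0.9, "rx": 0, "ry": 0, "rz": 0},
    {"fingers": -1, "dx": 0, "dy": 0, "dz": 0.9, "rx": 0, "ry": 0, "rz": 0},
    {"fingers": -1, "dx": 0, "dy": 0, "dz": 0.9, "rx": 0, "ry": 0, "rz": 0},
    {"fingers": -1, "dx": 0, "dy": 0, "dz": 0.7, "rx": 0, "ry": 0, "rz": 0},
    {"fingers": -1, "dx": 0, "dy": 0, "dz": 0.4, "rx": 0, "ry": 0, "rz": 0},
    {"fingers": -1, "dx": 0, "dy": 0, "dz": 0.15, "rx": 0, "ry": 0, "rz": 0},
    {"fingers": -1, "dx": 0, "dy": 0, "dz": 0, "rx": 0, "ry": 0, "rz": 0},
  ],
)

```text
time_s: 29.52
tool_pos: [0.4495, 0.4028, 0.0925]
tool_rot: [180.0, -0.0, 90.0]
force: [-0.9, 0.5, 0.1]
grip_width: 0.0871
```

Call:
carry_out(
  plan=[
    {"fingers": 0, "dx": 0, "dy": 0, "dz": 0, "rx": 0, "ry": 0, "rz": 0},
    {"fingers": 0.5, "dx": 0, "dy": 0, "dz": 0, "rx": 0, "ry": 0, "rz": 0},
    {"fingers": 1, "dx": 0, "dy": 0, "dz": 0, "rx": 0, "ry": 0, "rz": 0},
    {"fingers": 1, "dx": 0, "dy": 0, "dz": 0, "rx": 0, "ry": 0, "rz": 0},
    {"fingers": 1, "dx": 0, "dy": 0, "dz": 0, "rx": 0, "ry": 0, "rz": 0},
    {"fingers": 1, "dx": 0, "dy": 0, "dz": 0, "rx": 0, "ry": 0, "rz": 0},
  ],
  force=25,
)

```text
time_s: 30.28
tool_pos: [0.4492, 0.403, 0.0925]
tool_rot: [180.0, -0.0, 90.0]
force: [-1.7, -0.1, 2.9]
grip_width: 0.0596
```

Call:
carry_out(
  plan=[
    {"fingers": 1, "dx": 0, "dy": 0, "dz": -0.3, "rx": 0, "ry": 0, "rz": 0},
    {"fingers": 1, "dx": 0, "dy": 0, "dz": -0.6, "rx": 0, "ry": 0, "rz": 0},
    {"fingers": 1, "dx": 0, "dy": 0, "dz": -0.9, "rx": 0, "ry": 0, "rz": 0},
    {"fingers": 1, "dx": 0, "dy": 0, "dz": -0.9, "rx": 0, "ry": 0, "rz": 0},
    {"fingers": 1, "dx": 0, "dy": 0, "dz": -0.9, "rx": 0, "ry": 0, "rz": 0},
    {"fingers": 1, "dx": 0, "dy": 0, "dz": -0.9, "rx": 0, "ry": 0, "rz": 0},
    {"fingers": 1, "dx": 0, "dy": 0, "dz": -0.9, "rx": 0, "ry": 0, "rz": 0},
    {"fingers": 1, "dx": 0, "dy": 0, "dz": -0.7, "rx": 0, "ry": 0, "rz": 0},
    {"fingers": 1, "dx": 0, "dy": 0, "dz": -0.2, "rx": 0, "ry": 0, "rz": 0},
    {"fingers": 1, "dx": 0, "dy": 0, "dz": 0, "rx": 0, "ry": 0, "rz": 0},
  ],
)

```text
time_s: 31.52
tool_pos: [0.4492, 0.4027, 0.2813]
tool_rot: [180.0, -0.0, 90.0]
force: [0.9, -0.2, -6.1]
grip_width: 0.0597
```

Call:
carry_out(
  plan=[
    {"fingers": 1, "dx": -0.4, "dy": 0.06, "dz": 0, "rx": 0, "ry": 0, "rz": 0},
    {"fingers": 1, "dx": -0.84, "dy": 0.13, "dz": 0, "rx": 0, "ry": 0, "rz": 0},
    {"fingers": 1, "dx": -0.84, "dy": 0.13, "dz": 0, "rx": 0, "ry": 0, "rz": 0},
    {"fingers": 1, "dx": -0.84, "dy": 0.13, "dz": 0, "rx": 0, "ry": 0, "rz": 0},
    {"fingers": 1, "dx": -0.84, "dy": 0.13, "dz": 0, "rx": 0, "ry": 0, "rz": 0},
    {"fingers": 1, "dx": -0.84, "dy": 0.13, "dz": 0, "rx": 0, "ry": 0, "rz": 0},
    {"fingers": 1, "dx": -0.84, "dy": 0.13, "dz": 0, "rx": 0, "ry": 0, "rz": 0},
    {"fingers": 1, "dx": -0.84, "dy": 0.13, "dz": 0, "rx": 0, "ry": 0, "rz": 0},
    {"fingers": 1, "dx": -0.84, "dy": 0.13, "dz": 0, "rx": 0, "ry": 0, "rz": 0},
    {"fingers": 1, "dx": -0.84, "dy": 0.13, "dz": 0, "rx": 0, "ry": 0, "rz": 0},
    {"fingers": 1, "dx": -0.84, "dy": 0.13, "dz": 0, "rx": 0, "ry": 0, "rz": 0},
    {"fingers": 1, "dx": -0.84, "dy": 0.13, "dz": 0, "rx": 0, "ry": 0, "rz": 0},
  ],
)

```text
time_s: 33.02
tool_pos: [0.494, 0.1111, 0.2815]
tool_rot: [180.0, -0.0, 90.0]
force: [0.7, 1.4, -4.6]
grip_width: 0.0596
```

Call:
carry_out(
  plan=[
    {"fingers": 1, "dx": -0.84, "dy": 0.13, "dz": 0, "rx": 0, "ry": 0, "rz": 0},
    {"fingers": 1, "dx": -0.84, "dy": 0.13, "dz": 0, "rx": 0, "ry": 0, "rz": 0},
    {"fingers": 1, "dx": -0.84, "dy": 0.13, "dz": 0, "rx": 0, "ry": 0, "rz": 0},
    {"fingers": 1, "dx": -0.84, "dy": 0.13, "dz": 0, "rx": 0, "ry": 0, "rz": 0},
    {"fingers": 1, "dx": -0.84, "dy": 0.13, "dz": 0, "rx": 0, "ry": 0, "rz": 0},
    {"fingers": 1, "dx": -0.84, "dy": 0.13, "dz": 0, "rx": 0, "ry": 0, "rz": 0},
    {"fingers": 1, "dx": -0.84, "dy": 0.13, "dz": 0, "rx": 0, "ry": 0, "rz": 0},
    {"fingers": 1, "dx": -0.84, "dy": 0.13, "dz": 0, "rx": 0, "ry": 0, "rz": 0},
    {"fingers": 1, "dx": -0.45, "dy": 0.06, "dz": 0, "rx": 0, "ry": 0, "rz": 0},
    {"fingers": 1, "dx": 0, "dy": 0, "dz": 0, "rx": 0, "ry": 0, "rz": 0},
    {"fingers": 1, "dx": 0, "dy": 0, "dz": 0, "rx": 0, "ry": 0, "rz": 0},
  ],
)

```text
time_s: 34.4
tool_pos: [0.5272, -0.1002, 0.2811]
tool_rot: [-180.0, -0.1, 90.1]
force: [0.0, 0.3, -4.7]
grip_width: 0.0592
```

Run:
```python
from h import *
o=sensors.get_obs();print(o["tool_pos"],o["grip_width"])
```

```text
[ 0.52719629 -0.10016078  0.28114359] 0.059174956404421365
```

Call:
carry_out(
  plan=[
    {"fingers": 1, "dx": 0, "dy": 0, "dz": 0.4, "rx": 0, "ry": 0, "rz": 0},
    {"fingers": 1, "dx": 0, "dy": 0, "dz": 0.9, "rx": 0, "ry": 0, "rz": 0},
    {"fingers": 1, "dx": 0, "dy": 0, "dz": 0.9, "rx": 0, "ry": 0, "rz": 0},
    {"fingers": 1, "dx": 0, "dy": 0, "dz": 0.9, "rx": 0, "ry": 0, "rz": 0},
    {"fingers": 1, "dx": 0, "dy": 0, "dz": 0.9, "rx": 0, "ry": 0, "rz": 0},
    {"fingers": 1, "dx": 0, "dy": 0, "dz": 0.8, "rx": 0, "ry": 0, "rz": 0},
    {"fingers": 1, "dx": 0, "dy": 0, "dz": 0.6, "rx": 0, "ry": 0, "rz": 0},
    {"fingers": 1, "dx": 0, "dy": 0, "dz": 0.3, "rx": 0, "ry": 0, "rz": 0},
    {"fingers": 1, "dx": 0, "dy": 0, "dz": 0.1, "rx": 0, "ry": 0, "rz": 0},
    {"fingers": 1, "dx": 0, "dy": 0, "dz": 0, "rx": 0, "ry": 0, "rz": 0},
  ],
)

```text
time_s: 35.65
tool_pos: [0.5278, -0.1015, 0.1077]
tool_rot: [179.9, 0.0, 90.0]
force: [-0.5, 0.4, -3.6]
grip_width: 0.0596
```

Run:
```python
from h import *
o=sensors.get_obs();print(o["tool_pos"],o["grip_width"])
c=imaging.read_camera("scene");cv2.imwrite("pics/scene6.png",cv2.resize(c["color"][100:220,160:320,::-1],None,fx=4,fy=4,interpolation=cv2.INTER_CUBIC))
```

```text
[ 0.52776792 -0.10145752  0.10769851] 0.0595917520830742
```

View pics/scene6.png

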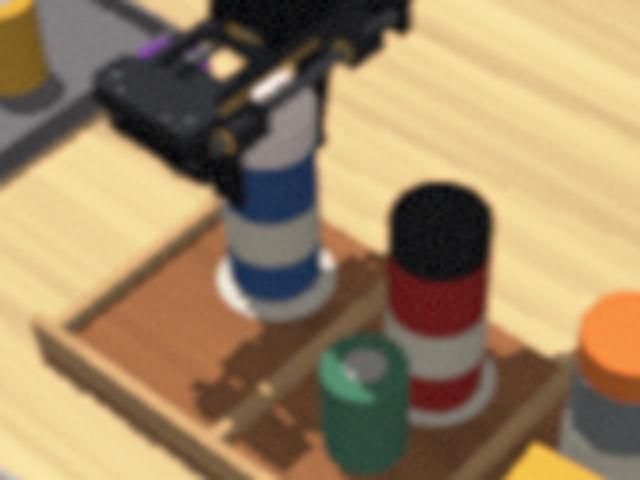

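The canister hangs about 7 mm above the pad and looks centred on it. I'll lower gently.

Call:
carry_out(
  plan=[
    {"fingers": 1, "dx": 0, "dy": -0.02, "dz": 0.1, "rx": 0, "ry": 0, "rz": 0},
    {"fingers": 1, "dx": 0, "dy": 0, "dz": 0.06, "rx": 0, "ry": 0, "rz": 0},
    {"fingers": 1, "dx": 0, "dy": 0, "dz": 0.04, "rx": 0, "ry": 0, "rz": 0},
    {"fingers": 1, "dx": 0, "dy": 0, "dz": 0, "rx": 0, "ry": 0, "rz": 0},
  ],
)

```text
time_s: 36.2
tool_pos: [0.5266, -0.1014, 0.1011]
tool_rot: [-180.0, -0.0, 90.0]
force: [0.6, -0.8, -4.0]
grip_width: 0.0595
```

Call:
carry_out(
  plan=[
    {"fingers": 1, "dx": 0, "dy": 0, "dz": 0.03, "rx": 0, "ry": 0, "rz": 0},
    {"fingers": 1, "dx": 0, "dy": 0, "dz": 0.02, "rx": 0, "ry": 0, "rz": 0},
    {"fingers": 1, "dx": 0, "dy": 0, "dz": 0, "rx": 0, "ry": 0, "rz": 0},
  ],
)

```text
time_s: 36.58
tool_pos: [0.5269, -0.1015, 0.1005]
tool_rot: [180.0, -0.0, 90.0]
force: [-2.9, 0.6, 3.3]
grip_width: 0.0602
```

The canister is down: +3.3 N, at z = 0.1005 as predicted. I'll release and retreat upward.

Call:
carry_out(
  plan=[
    {"fingers": 0.2, "dx": 0, "dy": 0, "dz": 0, "rx": 0, "ry": 0, "rz": 0},
    {"fingers": -0.3, "dx": 0, "dy": 0, "dz": 0, "rx": 0, "ry": 0, "rz": 0},
    {"fingers": -1, "dx": 0, "dy": 0, "dz": 0, "rx": 0, "ry": 0, "rz": 0},
    {"fingers": -1, "dx": 0, "dy": 0, "dz": 0, "rx": 0, "ry": 0, "rz": 0},
    {"fingers": -1, "dx": 0, "dy": 0, "dz": -0.5, "rx": 0, "ry": 0, "rz": 0},
    {"fingers": -1, "dx": 0, "dy": 0, "dz": -1, "rx": 0, "ry": 0, "rz": 0},
    {"fingers": -1, "dx": 0, "dy": 0, "dz": -1, "rx": 0, "ry": 0, "rz": 0},
    {"fingers": -1, "dx": 0, "dy": 0, "dz": -1, "rx": 0, "ry": 0, "rz": 0},
    {"fingers": -1, "dx": 0, "dy": 0, "dz": -1, "rx": 0, "ry": 0, "rz": 0},
    {"fingers": -1, "dx": 0, "dy": 0, "dz": 0, "rx": 0, "ry": 0, "rz": 0},
  ],
)

```text
time_s: 37.83
tool_pos: [0.5286, -0.1019, 0.2382]
tool_rot: [179.6, -0.0, 90.0]
force: [0.6, -0.8, 0.4]
grip_width: 0.0871
```

Run:
```python
from h import *
o=sensors.get_obs();print(o["tool_pos"],o["time_s"],o["force"])
s=imaging.read_camera("scene");cv2.imwrite("pics/scene7.png",s["color"][:,:,::-1])
T=imaging.read_camera("wrist");cv2.imwrite("pics/wrist7.png",T["color"][:,:,::-1])
```

```text
[ 0.52858166 -0.10191481  0.2382467 ] 37.825 [ 0.55992719 -0.75859583  0.42246381]
```

View pics/scene7.png

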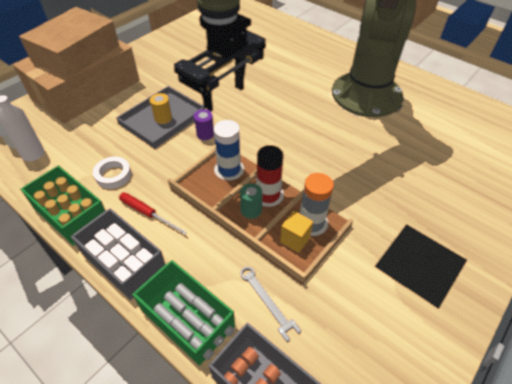

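View pics/wrist7.png

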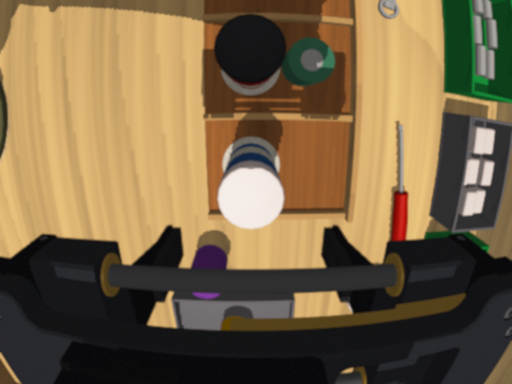

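The canister is back on the pad and upright at (228,150) in the scene view. Its lid pixels match the starting image to within a pixel or so. The tin is upright in the tray at (161,108), the mat is empty, and the gripper is clear. One numeric check before handing in.

Run:
```python
from h import *
s=imaging.read_camera("scene");h=cv2.cvtColor(s["color"],cv2.COLOR_RGB2HSV).astype(int)
w=np.zeros(h.shape[:2],bool);w[110:150,200:260]=1
print("lid now",blobs(w&(h[...,1]<45)&(h[...,2]>205)),"start [226.03,128.04]")
w[:]=0;w[85:130,145:180]=1
b=blobs(w&(h[...,1]>130)&(h[...,0]>=15)&(h[...,0]<32)&(h[...,2]>80));print("tin",b)
print(ticket.sign_off())
```

```text
lid now [([214, 120, 25, 17, 328], [225.84, 127.91])] start [226.03,128.04]
tin [([149, 93, 22, 31, 435], [160.66, 108.68])]
the job is handed in; nothing more can be done
None
```

I did the job in the order asked and handed it in at about 38 s of the 72 s allowed. I stood the blue canister on the mat, took the yellow tin out and stood it in the tray, then put the canister back on its white pad.

**Last checks:**
- **Canister:** it is upright on the pad. Its lid sits within 0.2 px of where it was in the starting scene image, which is well under 1 mm.
- **Tin:** it is upright near the middle of the tray, with the tray centre measured at (0.497, -0.393) and the tin released at (0.499, -0.391).
- **Set-downs:** each was felt as a light contact reading of 3 to 5 N before the gripper opened.
- **Rest of the scene:** the mat is empty, the purple look-alike and the other items look unmoved, and the gripper is open and clear.

**What failed or disagreed:**
- My first two move calls were refused because every row needs all seven fields; nothing moved.
- One top-view fit of the pad was about 18 mm off because the arm's shadow crossed it. I discarded it and used the scene-view fit and the original grasp position, which agreed to about 2 mm.
- The lid in the first wrist view was about 5 px off the prediction. I did not look into it, and the grasp was good.

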